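Open a live announcement to one zone

ROBOT

A 6-joint arm with a two-finger parallel gripper is mounted at the origin on the work surface. World frame = base frame: x ahead of the robot, y to its left, z up, the work surface at z = 0. Lengths are in mm, angles in degrees, forces in N, time in s.
With the tool pointing down it reaches from about 300 to 850 mm from the base axis. Payload 5.4 kg.
Tool frame: the origin (TCP) lies at the very end of the fingers, on their centre line; the grasp point (between the pads) lies 19 mm behind it; z points along the fingers, x is the direction in which the jaws open and shut, and the axes are right-handed (so a half turn about z gives the same grasp; the last joint's range is limited). The gripper opens to 85 mm and grips with 20 to 120 N. Pads are 22 mm wide; open, the fingers measure 114 mm over their backs; the gripper's body (76 mm by 85 mm) begins 54 mm behind the grasp point. The pads swing forward as they close: fully open they stand 13 mm farther back than shut.
Start: joints at [61.473, 9.076, 91.501, -0, 79.423, -12.038], TCP at [163.22, 551.331, 231.299] pointing down, gripper open.
Joint ranges: [-166.64, 166.64], [-54.1, 131.32], [10.49, 154.53], [-73.88, 253.88], [9.74, 151.15], [-171.62, 171.62]. Speed limits (degrees/s): [147.25, 147.25, 180, 180, 180, 180].

INTERFACE

Orientations are given as [roll, pitch, yaw] about the fixed x, y, z axes, in that order (R = Rz(yaw) Ry(pitch) Rx(roll)).
In Python, from plant import * gives the robot as it stands.
- The arm moves only by the tool jog_arm, never from a script. Its argument "targets" is a list that holds one entry, the list of rows, each a list of 6 numbers: the shift along the tool's x, y, z in mm, then the turn, a rotation vector about the tool's x, y, z in degrees. In form: [[[dx, dy, dz, rx, ry, rz], ...]]. A call has exactly 10 rows; each row shifts and turns the pose as measured when the row begins, along the tool's axes as they then stand; what a row does not reach is not made up. A row lasts 1/8 s, in which the tool goes at most 62.5 mm and 10.7 degrees, less where a joint would pass 70% of its speed; a pose out of reach is approached as far as the arm can. A call is refused whole if a number of a shift passes 62.5 or a number of a turn 10.7, either way. A call with a gripper value outside its range is refused whole. "hand" is the finger opening in mm, from 0 to 85.4, set as the call begins (left out, the last holds). The fingers move at their own pace and stop on an object; "newtons" is the grip in N (left out, the last holds). Time passes only in rows, so rows that do not move let the fingers close, or fill a call up. It gives the time, the measured TCP pose, the force and the opening at its end, in the units of the state.
- get_state(): the state, without advancing time (a new reading comes with each control period).
- read_camera(name): name is "scene" or "top"; returns (picture, depth): 400x640x3 uint8, blue, green, red; 400x640 float32, mm along the optical axis (not along the pixel's ray), 0 where there is no reading.
- camera_model(name): a dict with "intrinsics" (3x3 intrinsics, pixels), "xyz" and "attitude" of the camera in the world. Camera axes: x right, y up, looking along -z (the intrinsics and any distortion apply to the point x, -y, -z); pixel columns grow to the right and rows downward; lengths in mm; the calibration is good to about 2 mm. A picture is of the moment at which its call begins. camera_model takes no time and is no camera call.
- finish_job(): hands the job in, once; it reports no verdict.
The state is a dict: "time_s": time; "joints": joint angles; "qd": joint speeds; "joint_efforts": joint torques, N m; "eef_pos": TCP position; "ee_rot": TCP orientation; "contact_force": force on the tool from outside, world axes, zero at the start; "torque": the same for the moment, N m; "width": finger opening in mm.
Only numpy, scipy, OpenCV 4.12 (cv2) and the standard library are available. Lean on these libraries where they do the work, as an engineer would, in place of code of your own. Each camera call takes 0.05 s, during which the arm holds its last target. There are 200 camera calls.

TASK

Open a live announcement to the third zone only: switch on the PA mixer by pressing the raised upper end of its power rocker fully down, then press home the third zone key from the left on the microphone station so that it stays down, then press the wide talk bar and keep it down; the program finishes while holding the bar down. Press nothing on the station before its turn, and leave the other three zone keys up. Only press: do not lift, shove or tip the mixer or the station, and leave everything else where it is.

Things in the scene. Friction and masses are not known exactly. Their poses are not given: they have to be found in the camera images.
- mixer: PA mixer: dark wedge-shaped desk console, 280 mm wide (its y), 220 mm deep (its x), 3 kg, loose on rubber feet, with knobs and faders. Origin: centre of its underside; x from its low front (45 mm high, towards the robot) to its rear (76 mm), y to its left. Panel rises 0.14 rad to the rear. Rocker at its rear right, pivot 55 mm behind, 92 mm right of the origin. Left or right of the station.
- rocker_upper (a point): Point to press, straight down, on the upper (rear) face of the mixer's black rocker, 13 mm behind its pivot; moves with it. Rocker 26 mm wide, 36 mm long, pivot line along the mixer's y, 5 mm above the panel; two faces in a shallow V. Off: near face along the panel, rear end 6 mm higher. On: rear face along the panel, 5 mm above it. Frame round it 2 mm high; nearest knob 50 mm away.
- rocker (a joint): Angle of the power rocker: 0 off (upper end raised), 0.36 rad on (upper end fully down). It stays where it is left; turning it takes about 3 to 4 N at the upper end.
- station: Microphone station: light grey wedge-shaped desk console, 250 mm wide (its y), 160 mm deep (its x), 1.4 kg, loose on rubber feet. Origin: centre of its underside; x from its low front (26 mm high) to its rear (49 mm), y to its left. Panel rises 0.14 rad to the rear. Four zone keys in a row, a wide talk bar in front; gooseneck at the rear left, up to 185 mm high, 80 to 150 mm left of the origin.
- zone3_top (a point): Centre of the top of the third zone key from the left (left = the station's +y, seen from its low front); z is the panel's normal, x points to the rear. Keys are 24 mm wide, 20 mm deep, 10 mm proud of the panel, 40 mm from centre to centre, 65 mm behind the middle of the talk bar. Moves with the key.
- zone1 (a joint): Travel of the first (leftmost) zone key: 0 up, 0.005 m fully down. Zone keys slide along the panel's normal and stay where they are left; moving one takes about 3 N.
- zone2 (a joint): Travel of the second zone key, like zone1.
- zone3 (a joint): Travel of the third zone key, like zone1: 0 up, 0.005 m home.
- zone4 (a joint): Travel of the fourth (rightmost) zone key, like zone1.
- talk_top (a point): Centre of the top face of the talk bar, 98 mm wide (y) and 30 mm deep (x), 10 mm proud of the panel; z is the panel's normal, x points to the rear. The point moves with the bar.
- talk (a joint): Travel of the talk bar: 0 up, 0.005 m fully down. It springs back when let go; it starts to move at about 2 N and is fully down at about 5.3 N.
- glue_bottle: White glue bottle with an orange nozzle, 34 mm across, 96 mm high, standing between the mixer and the station. To be left alone. Origin: centre of its underside.
- stick_cup: Clear cup, 80 mm across, 90 mm high, with craft sticks up to 155 mm high, at the back. To be left alone. Origin: centre of its underside.
- mint_tub: Clear tub of mints, 124 mm across, 55 mm high, at the back. To be left alone. Origin: centre of its underside.
- card_box: White card box 62 x 97 x 37 mm, at the right. To be left alone. Origin: centre of its underside.
- glue_gun: Purple glue gun lying on its side, about 195 mm long and 34 mm high, at the left. To be left alone. Origin: under the middle of its barrel.
- tape_roll: Roll of tan tape lying flat, 86 mm across, 24 mm high, at the right. To be left alone. Origin: centre of its underside.
- marker: Marker pen, white with a blue cap, 130 mm long and 17 mm thick, lying lengthwise between the mixer and the station, behind the glue bottle. To be left alone. Origin: under its middle.
- stage_mic: Black hand microphone with a steel head, 226 mm long, 49 mm thick, lying at the back. To be left alone. Origin: under its middle.

How it is judged (in metres and radians):
On the way, in this order (a step that is already met when the one before it is completed fails the run):
1. the mixer's power rocker is pressed on (value of joint rocker above 0.3 rad), for 0.1 s.
2. the third zone key is pressed home (value of joint zone3 above 0.0035 m), for 0.1 s.
3. the talk bar is pressed down (value of joint talk above 0.003 m), for 0.2 s.
At the end, for the whole second after the job is handed in: Rocker on (more than 0.30 of 0.36 rad), third zone key down (more than 3.5 of 5 mm), the other three up (less than 2 mm), talk bar still held down by the fingers (more than 3 of 5 mm, more than 1 N); mixer and station level and within 20 mm, and the other things within 30 mm, of where they started (value of joint rocker above 0.3 rad and value of joint zone3 above 0.0035 m and value of joint talk above 0.003 m and contact force between the fingers and station above 1 N and value of joint each of zone1, zone2, zone4 below 0.002 m and distance of each of mixer, station from where it was at the start of the episode below 0.02 m and angle between each of mixer, station's own z axis and vertical below 0.05 rad and distance of each of glue_bottle, stick_cup, mint_tub, card_box, glue_gun, tape_roll, marker, stage_mic from where it was at the start of the episode below 0.03 m); the arm keeps its last pose, push and grip.
It fails at once if the zone key or the talk bar is pressed while the mixer is still off (value of joint rocker below 0.3 rad and value of joint any of zone3, talk above 0.002 m).
It fails at once if the talk bar is pressed before the third zone key is down (value of joint talk above 0.002 m and value of joint zone3 below 0.0035 m).
It fails at once if another zone key is pressed (value of joint any of zone1, zone2, zone4 above 0.002 m).
It fails at once if the mixer or the station is shoved, lifted or tipped (distance of any of mixer, station from where it was at the start of the episode above 0.02 m or height (world z) of any of mixer, station above 0.01 m or angle between any of mixer, station's own z axis and vertical above 0.08 rad).
It fails at once if another thing is knocked or moved (distance of any of glue_bottle, stick_cup, mint_tub, card_box, glue_gun, tape_roll, marker, stage_mic from where it was at the start of the episode above 0.03 m).
It also fails if it takes over 58 s, if anything falls off the work surface, if the arm or the gripper's body presses on something with over 40 N, if the wrist force passes 120 N, or if a joint passes its speed limit or range.

## Working session

There is one attempt and no reset: what is moved stays moved. The work goes in short steps, Python scripts to look and compute and a tool call to move; the robot and the scene stay as the last step left them, time stands still between calls to the robot, and variables do not carry over. Pictures are saved under pics/ and viewed, about 8 in all and at most 12, crops included, and the job is handed in when it is done.

Besides the shell and the picture viewer there is one more tool, called by a JSON object that holds its "method" and its "body", one argument or row to a line. jog_arm: Moves the arm, as the interface text tells. Its arguments: {"type":"object","properties":{"targets":{"type":"array","items":{"type":"array","items":{"type":"array","items":{"type":"number"}}}},"hand":{"type":"number"},"newtons":{"type":"number"}},"required":["targets"]}

```bash
mkdir -p pics; cat > h.py <<'E'
import numpy as np, cv2
from plant import *
from scipy.spatial.transform import Rotation as R
def shot(n):
    im,d=read_camera(n); np.savez(f'{n}.npz',im=im,d=d); return im,d
E
python3 - <<'E'
from h import *
for n in ("scene","top"):
    im,d=shot(n); cv2.imwrite(f'pics/{n}1.png',im); print(n,camera_model(n))
print(get_state())
E
```

```text
scene {'intrinsics': array([[451.18168228,   0.        , 319.87224517],
       [  0.        , 451.18168228, 204.58161369],
       [  0.        ,   0.        ,   1.        ]]), 'xyz': array([1064.9046113 , -898.12965053,  997.17852944]), 'attitude': array([48.89510559, -1.11810947, 29.07998248])}
top {'intrinsics': array([[413.12063071,   0.        , 318.84601167],
       [  0.        , 413.12063071, 197.33139807],
       [  0.        ,   0.        ,   1.        ]]), 'xyz': array([ 396.92594489,   21.1968849 , 1492.95994015]), 'attitude': array([  6.51919064,  -0.99017767, -88.69119267])}
{'time_s': 0.1, 'joints': array([ 6.14719257e+01,  9.11118441e+00,  9.15663728e+01,  8.00152855e-04,
        7.94243044e+01, -1.20364781e+01]), 'qd': array([ 0.09115427, -0.06630042, -0.12205916,  0.0010559 ,  0.05578796,
        0.06358508]), 'joint_efforts': array([-3.76894568e-04, -3.96993935e+01, -3.32335925e+01, -3.23507329e-04,
        4.24049169e-03, -3.14118267e-05]), 'eef_pos': array([162.95838041, 550.84291224, 230.38197255]), 'ee_rot': array([-1.79977989e+02,  9.94581875e-02,  7.35082753e+01]), 'contact_force': array([-0.15694506,  0.02097625, -0.18854526]), 'torque': array([-0.06158356, -0.00098129,  0.01559673]), 'width': 85.3310104257551}
```

View pics/scene1.png

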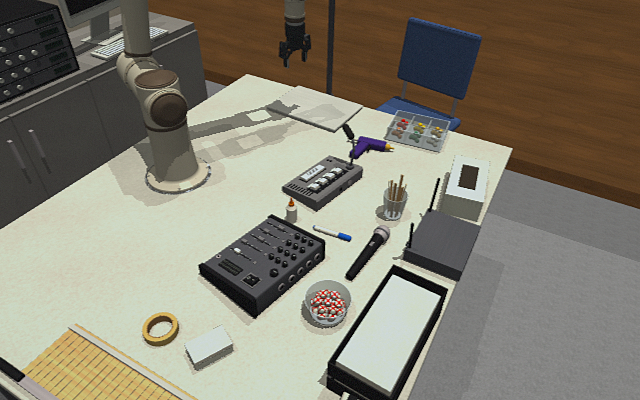

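View pics/top1.png

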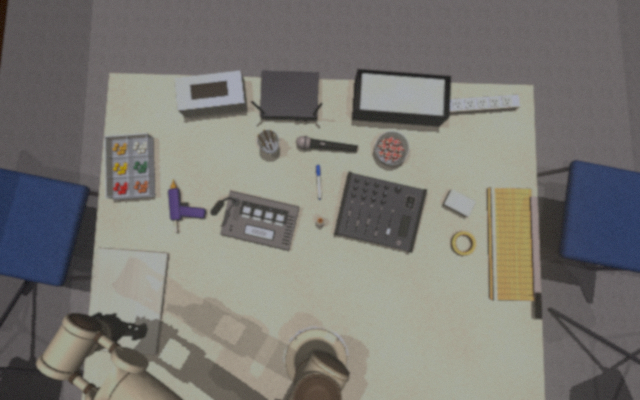

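The scene view shows the mixer around (262,262), with the rocker near (252,280), and the station around (325,180). In the top view the mixer is at (380,212), with the rocker near (410,202). The station is at (260,220), with four white keys along row 214 and the talk bar near (259,232).

```bash
python3 - <<'E'
from h import *
t=np.load('top.npz')['im']; s=np.load('scene.npz')['im']
a=cv2.resize(t[185:255,215:305],None,fx=4,fy=4,interpolation=cv2.INTER_CUBIC)
b=cv2.resize(t[165:255,330:430],None,fx=3.6,fy=3.6,interpolation=cv2.INTER_CUBIC)
c=cv2.resize(s[150:215,275:370],None,fx=4,fy=4,interpolation=cv2.INTER_CUBIC)
e=cv2.resize(s[210:320,195:330],None,fx=2.9,fy=2.5,interpolation=cv2.INTER_CUBIC)
o=np.zeros((600,780,3),np.uint8)
for p,x,y in((a,0,0),(b,390,0),(c,0,326),(e,388,326)):
    h,w=p.shape[:2]; h=min(h,600-y);w=min(w,780-x); o[y:y+h,x:x+w]=p[:h,:w]
cv2.imwrite('pics/crop.png',o)
for n,im,(x0,y0,x1,y1) in(('top',t,(215,185,305,255)),('scene',s,(275,150,370,215))):
    g=cv2.cvtColor(im,cv2.COLOR_BGR2GRAY)[y0:y1,x0:x1]
    hsv=cv2.cvtColor(im,cv2.COLOR_BGR2HSV)[y0:y1,x0:x1]
    for th in(150,180,200):
        m=((g>th)&(hsv[...,1]<30)).astype(np.uint8)
        k,l,st,ce=cv2.connectedComponentsWithStats(m,connectivity=4)
        print(n,th,[(st[i,4],np.round(ce[i]+[x0,y0],1).tolist()) for i in range(1,k) if st[i,4]>12])
E
```

```text
top 150 [(np.int32(2492), [261.6, 219.5]), (np.int32(21), [246.4, 209.6]), (np.int32(20), [257.3, 212.2]), (np.int32(19), [268.6, 215.2]), (np.int32(18), [279.8, 217.5]), (np.int32(133), [258.8, 231.7])]
top 180 []
top 200 []
scene 150 [(np.int32(1690), [296.8, 169.2]), (np.int32(1442), [348.7, 196.3]), (np.int32(126), [312.3, 171.8]), (np.int32(30), [335.6, 169.3]), (np.int32(32), [328.1, 174.5]), (np.int32(34), [321.0, 179.7]), (np.int32(33), [313.3, 185.0])]
scene 180 [(np.int32(1665), [296.5, 169.1]), (np.int32(1434), [348.9, 196.3]), (np.int32(96), [312.4, 171.8]), (np.int32(26), [335.9, 169.3]), (np.int32(30), [328.2, 174.4]), (np.int32(29), [320.9, 179.6]), (np.int32(28), [313.2, 185.0])]
scene 200 [(np.int32(1622), [296.4, 168.9]), (np.int32(1396), [349.7, 196.4]), (np.int32(74), [312.8, 171.8]), (np.int32(23), [335.7, 169.3]), (np.int32(27), [328.3, 174.3]), (np.int32(22), [320.7, 179.8]), (np.int32(22), [313.0, 185.0])]
```

View pics/crop.png

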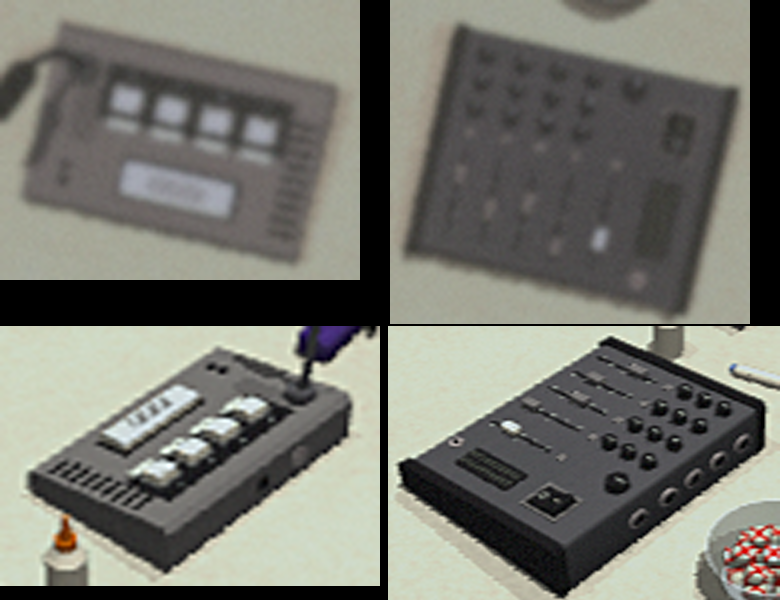

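The crops show the keys and talk bar clearly. The third key is the second from the right in the top view, at (268.6,215.2), and is at (321,179.7) in the scene view. The rocker is at about (410.6,202) in the top view and (251.6,279.6) in the scene view. Next I'll triangulate both.

```bash
cat >> h.py <<'E'
def ray(n,p):
    c=camera_model(n); K=c['intrinsics']; d=np.linalg.inv(K)@[p[0],p[1],1]; d=np.array([d[0],-d[1],-d[2]])
    return np.array(c['xyz']),R.from_euler('xyz',c['attitude'],degrees=True).apply(d/np.linalg.norm(d))
def onplane(n,p,z):
    o,d=ray(n,p); return o+d*(z-o[2])/d[2]
def tri(a,b):
    o1,d1=ray('top',a);o2,d2=ray('scene',b)
    s=np.linalg.lstsq(np.c_[d1,-d2],o2-o1,rcond=None)[0]; P=o1+d1*s[0];Q=o2+d2*s[1]
    return (P+Q)/2,np.linalg.norm(P-Q)
def dep(n,p):
    c=camera_model(n);D=np.load(f'{n}.npz')['d'];x,y=int(round(p[0])),int(round(p[1]))
    z=np.median(D[y-1:y+2,x-1:x+2]);K=c['intrinsics'];v=np.linalg.inv(K)@[p[0],p[1],1]*z
    return np.array(c['xyz'])+R.from_euler('xyz',c['attitude'],degrees=True).apply([v[0],-v[1],-v[2]])
E
python3 - <<'E'
from h import *
np.set_printoptions(precision=1,suppress=True)
P=dict(z1=((246.4,209.6),(335.7,169.3)),z2=((257.3,212.2),(328.2,174.4)),z3=((268.6,215.2),(320.9,179.7)),z4=((279.8,217.5),(313.2,185)),talk=((258.8,231.7),(312.4,171.8)),rock=((410.6,202),(251.6,279.6)))
for k,(a,b) in P.items(): print(k,*tri(a,b),'dep',dep('top',a),dep('scene',b))
cs=[(330+(x-390)/3.6,165+y/3.6) for x,y in((458,28),(738,90),(685,312),(408,252))]
for c,z in zip(cs,(78,78,47,47)): print('mix',onplane('top',c,z))
cs=[(215+x/4,185+y/4) for x,y in((62,25),(335,88),(295,262),(25,200))]
for c,z in zip(cs,(49,49,26,26)): print('sta',onplane('top',c,z))
# mixer corners in scene crop
cs=[(195+(x-388)/2.9,210+(y-326)/2.5) for x,y in((605,340),(765,405),(565,570),(402,462))]
for c,z in zip(cs,(47,78,78,47)): print('mixS',onplane('scene',c,z))
E
```

```text
z1 [511.8 251.1  51.9] 2.446287420981433 dep [512.8 251.8  51.8] [510.1 251.9  50.6]
z2 [503.2 212.6  51.5] 3.456022577439521 dep [504.6 213.5  52.1] [501.3 212.6  50.5]
z3 [494.7 173.6  51. ] 1.1565008349508872 dep [495.2 174.   50. ] [493.8 174.   50.3]
z4 [487.3 134.1  52.2] 1.6546861346586061 dep [488.  134.6  51.6] [484.9 136.6  49.3]
talk [438.9 208.1  40.5] 3.7177272964788943 dep [437.3 207.2  39.3] [442.7 205.   44.2]
rock [ 554.1 -315.9   73.6] 7.092935973668489 dep [ 551.2 -318.    74. ] [ 560.3 -317.6   79.5]
mix [ 647.6 -102.    78. ]
mix [ 594.1 -373.1   78. ]
mix [ 380.2 -328.7   47. ]
mix [431.9 -59.4  47. ]
sta [576.3 310.7  49. ]
sta [526.6  69.7  49. ]
sta [374.3 101.3  26. ]
sta [423.  340.4  26. ]
mixS [442.8 -61.3  47. ]
mixS [ 658.6 -100.6   78. ]
mixS [ 620.  -382.9   78. ]
mixS [ 387.6 -324.5   47. ]
```

Checks on the measurements:
- **Keys:** spacing is 39–40 mm, top height about 51 mm, and row yaw is -11.8°.
- **Talk bar:** it sits 62–64 mm in front of the key row.
- **Mixer:** yaw is -11.2°, and the centre is about (513,-216). That puts the pivot at about (550,-317), and the direct rocker reading agrees.

The press point is about (565,-320). I'll close the fingers and travel high.

{"method": "jog_arm", "body": {
  "targets": [
    [[-36,32,0,0,0,-0.6],[-36,32,0,0,0,-0.6],[-36,32,0,0,0,-0.6],[-36,32,0,0,0,-0.6],[-36,32,0,0,0,-0.6],[-36,32,0,0,0,-0.6],[-36,32,0,0,0,-0.6],[-36,32,0,0,0,-0.6],[-36,32,0,0,0,-0.6],[-36,32,0,0,0,0]]
  ],
  "hand": 0,
  "newtons": 60
}}

```text
time_s: 1.35
eef_pos: [392.0, 113.8, 227.3]
ee_rot: [-179.9, 0.3, 79.5]
contact_force: [0.8, 0.9, -0.3]
width: 0.0
```

{"method": "jog_arm", "body": {
  "targets": [
    [[-42,27,0,0,0,0],[-42,27,0,0,0,0],[-42,27,0,0,0,0],[-42,27,0,0,0,0],[-42,27,0,0,0,0],[-42,27,10,0,0,0],[-42,27,15,0,0,0],[-42,27,20,0,0,0],[-42,27,20,0,0,0],[-20,13,20,0,0,0]]
  ]
}}

```text
time_s: 2.6
eef_pos: [573.8, -341.8, 138.6]
ee_rot: [-179.9, 0.2, 79.3]
contact_force: [0.5, 0.5, 0.4]
width: -0.1
```

```bash
python3 - <<'E'
from h import *
s=get_state(); print(s['eef_pos'],s['ee_rot'],s['joints'])
y=np.radians(s['ee_rot'][2]); d=np.array([565,-320])-s['eef_pos'][:2]
print(d@[np.cos(y),np.sin(y)],d@[np.sin(y),-np.cos(y)])
im,_=shot('scene'); cv2.imwrite('pics/s2.png',cv2.resize(im[170:320,170:350],None,fx=4,fy=4,interpolation=cv2.INTER_CUBIC))
E
```

```text
[ 573.79485727 -341.79845941  138.6498824 ] [-179.87338351    0.21424099   79.26192414] [ -41.00774263   26.9763391    80.05988527   -0.26027435   72.96530302
 -120.19317904]
19.77809681996916 -12.702331797524598
```

View pics/s2.png

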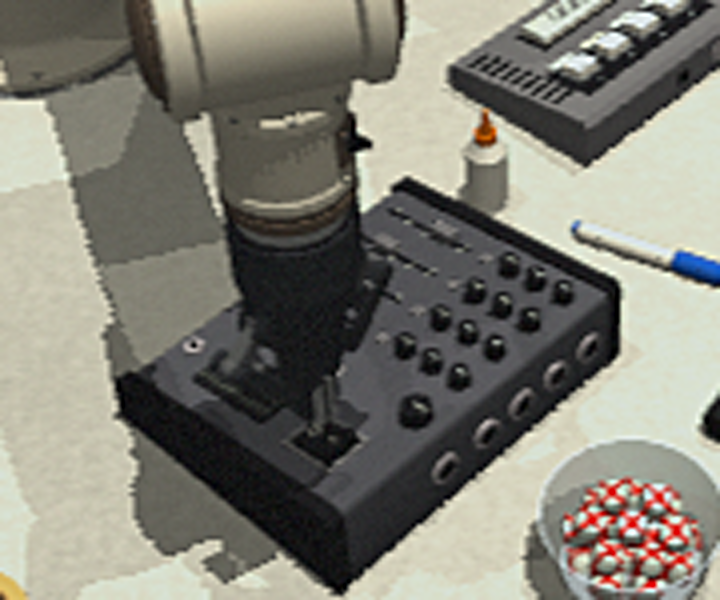

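The closed fingers are above the rocker area, with the tip at about (320,430) in the crop and the rocker just below at (325,445). I'll correct by (+20,-13) and come down.

{"method": "jog_arm", "body": {
  "targets": [
    [[10,-6,0,0,0,0],[10,-6,10,0,0,0],[2,-1,12,0,0,0],[0,0,12,0,0,0],[0,0,8,0,0,0],[0,0,2,0,0,0],[0,0,0,0,0,0],[0,0,0,0,0,0],[0,0,0,0,0,0],[0,0,0,0,0,0]]
  ]
}}

```text
time_s: 3.9
eef_pos: [563.1, -314.3, 89.6]
ee_rot: [-179.7, 0.1, 79.3]
contact_force: [-0.2, 0.9, -0.5]
width: 0.1
```

```bash
python3 - <<'E'
from h import *
s=get_state(); print(s['eef_pos'],s['ee_rot'],s['contact_force'])
y=np.radians(s['ee_rot'][2]); d=np.array([565,-320])-s['eef_pos'][:2]
print(d@[np.cos(y),np.sin(y)],d@[np.sin(y),-np.cos(y)])
im,_=shot('scene'); cv2.imwrite('pics/s3.png',cv2.resize(im[240:320,210:310],None,fx=7,fy=7,interpolation=cv2.INTER_CUBIC))
E
```

```text
[ 563.05449094 -314.32326937   89.63324023] [-1.79705160e+02  1.30637293e-01  7.93161613e+01] [-0.21865493  0.91215184 -0.50081005]
-5.217648381383238 2.9641898498643715
```

View pics/s3.png

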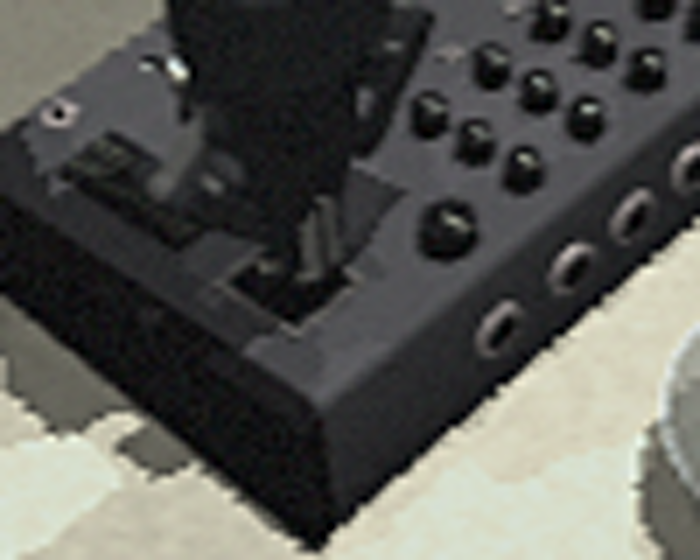

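The tip sits about 10 mm above the rear half of the rocker and slightly left of its centre. I'll shift 5 mm right and press.

{"method": "jog_arm", "body": {
  "targets": [
    [[-5,1,0,0,0,0],[0,0,0,0,0,0],[0,0,2,0,0,0],[0,0,2,0,0,0],[0,0,2,0,0,0],[0,0,2,0,0,0],[0,0,1.5,0,0,0],[0,0,1.5,0,0,0],[0,0,1,0,0,0],[0,0,0,0,0,0]]
  ]
}}

```text
time_s: 5.2
eef_pos: [564.3, -320.2, 78.6]
ee_rot: [-179.9, 0.2, 79.3]
contact_force: [0.2, 0.1, 2.5]
width: 0.2
```

{"method": "jog_arm", "body": {
  "targets": [
    [[0,0,1,0,0,0],[0,0,1,0,0,0],[0,0,1,0,0,0],[0,0,1,0,0,0],[0,0,1,0,0,0],[0,0,1,0,0,0],[0,0,1,0,0,0],[0,0,1,0,0,0],[0,0,1,0,0,0],[0,0,1,0,0,0]]
  ]
}}

```text
time_s: 6.45
eef_pos: [565.0, -320.4, 75.3]
ee_rot: [-179.9, 0.2, 79.4]
contact_force: [-1.6, 2.3, 8.6]
width: -0.3
```

{"method": "jog_arm", "body": {
  "targets": [
    [[0,0,2,0,0,0],[0,0,2,0,0,0],[0,0,2,0,0,0],[0,0,2,0,0,0],[0,0,2,0,0,0],[0,0,2,0,0,0],[0,0,2,0,0,0],[0,0,2,0,0,0],[0,0,2,0,0,0],[0,0,2,0,0,0]]
  ]
}}

```text
time_s: 7.7
eef_pos: [565.1, -320.5, 75.1]
ee_rot: [-179.6, 0.2, 79.5]
contact_force: [-4.5, 4.6, 14.4]
width: -0.2
```

It hit a hard stop at the expected height (75.1 mm at 14 N). I'll retract upward and start towards the station, then check the rocker.

{"method": "jog_arm", "body": {
  "targets": [
    [[0,0,-10,0,0,0],[0,0,-30,0,0,0],[0,0,-40,0,0,0],[0,0,-40,0,0,0],[20,0,-30,0,0,0],[50,-8,0,0,0,0],[50,-8,0,0,0,0],[50,-8,0,0,0,0],[50,-8,0,0,0,0],[50,-8,0,0,0,0]]
  ]
}}

```text
time_s: 8.95
eef_pos: [572.6, -43.8, 224.3]
ee_rot: [-179.0, 0.2, 79.0]
contact_force: [-0.1, -0.2, 0.4]
width: -0.1
```

```bash
cp scene.npz scene_old.npz; python3 - <<'E'
from h import *
s=get_state(); print(s['eef_pos'],s['ee_rot'],s['contact_force'])
im,_=shot('scene'); a=im[260:300,225:275]
im0=cv2.imread('pics/scene1.png')[260:300,225:275]
cv2.imwrite('pics/s4.png',cv2.resize(np.hstack([im0,a]),None,fx=8,fy=8,interpolation=cv2.INTER_CUBIC))
E
```

```text
[572.60480181 -43.84855631 224.34935778] [-179.0163329     0.24544815   79.0456167 ] [-0.11833699 -0.18636236  0.44571375]
```

View pics/s4.png

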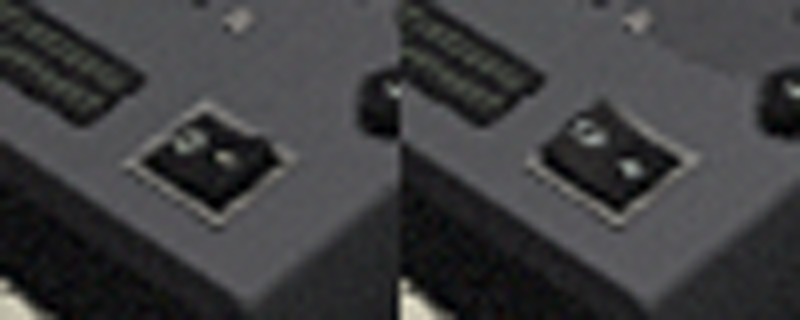

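The rocker has flipped: the rear end is now flush and the front end raised. The mixer has not moved. Next is key 3.

{"method": "jog_arm", "body": {
  "targets": [
    [[40,-24,0,0,0,0.8],[40,-24,0,0,0,0],[40,-24,0,0,0,0],[40,-24,0,0,0,0],[30,-17,0,0,0,0],[8,-5,20,0,0,0],[0,0,25,0,0,0],[0,0,25,0,0,0],[0,0,20,0,0,0],[0,0,0,0,0,0]]
  ]
}}

```text
time_s: 10.25
eef_pos: [487.6, 185.1, 129.8]
ee_rot: [-178.6, 0.3, 78.7]
contact_force: [-0.2, -0.1, 0.1]
width: -0.1
```

```bash
python3 - <<'E'
from h import *
s=get_state(); print(s['eef_pos'],s['ee_rot'],s['contact_force'])
y=np.radians(s['ee_rot'][2]); d=np.array([494.5,173.7])-s['eef_pos'][:2]
print(d@[np.cos(y),np.sin(y)],d@[np.sin(y),-np.cos(y)])
E
```

```text
[487.56857249 185.1063383  129.81302239] [-178.58135575    0.34041752   78.69368989] [-0.23536493 -0.07036115  0.08312713]
-9.826041261306788 9.033169652486574
```

{"method": "jog_arm", "body": {
  "targets": [
    [[-10,9,0,0,0,0],[0,0,15,0,0,0],[0,0,15,0,0,0],[0,0,15,0,0,0],[0,0,15,0,0,0],[0,0,3,0,0,0],[0,0,0,0,0,0],[0,0,0,0,0,0],[0,0,0,0,0,0],[0,0,0,0,0,0]]
  ]
}}

```text
time_s: 11.5
eef_pos: [495.4, 172.4, 65.1]
ee_rot: [-178.8, 0.3, 78.7]
contact_force: [-0.1, -0.5, 0.5]
width: -0.4
```

```bash
python3 - <<'E'
from h import *
s=get_state(); print(s['eef_pos'],s['ee_rot'],s['contact_force'])
y=np.radians(s['ee_rot'][2]); d=np.array([494.5,173.7])-s['eef_pos'][:2]
print(d@[np.cos(y),np.sin(y)],d@[np.sin(y),-np.cos(y)])
im,_=shot('scene'); cv2.imwrite('pics/s5.png',cv2.resize(im[150:220,275:370],None,fx=7,fy=7,interpolation=cv2.INTER_CUBIC))
E
```

```text
[495.44003875 172.41144514  65.05843192] [-178.83618372    0.28509215   78.68648113] [-0.14584475 -0.4919483   0.4732181 ]
1.079101710011148 -1.174557780553123
```

View pics/s5.png

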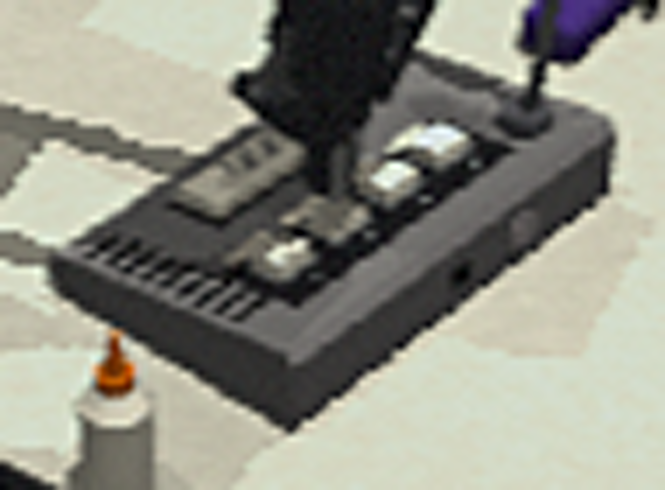

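The tip is directly above the third key, at about (332,200) in the crop. Keys 1 and 2 lie to its right and key 4 to its left, all clear. I'll press now.

{"method": "jog_arm", "body": {
  "targets": [
    [[1,-1,4,0,0,0],[0,0,4,0,0,0],[0,0,2,0,0,0],[0,0,2,0,0,0],[0,0,1,0,0,0],[0,0,1,0,0,0],[0,0,1,0,0,0],[0,0,1,0,0,0],[0,0,1,0,0,0],[0,0,1,0,0,0]]
  ]
}}

```text
time_s: 12.8
eef_pos: [495.0, 173.6, 47.0]
ee_rot: [-178.9, 0.3, 78.7]
contact_force: [-1.7, -0.4, 2.6]
width: 0.1
```

{"method": "jog_arm", "body": {
  "targets": [
    [[0,0,1,0,0,0],[0,0,1,0,0,0],[0,0,1,0,0,0],[0,0,1,0,0,0],[0,0,1,0,0,0],[0,0,1,0,0,0],[0,0,1,0,0,0],[0,0,1,0,0,0],[0,0,1,0,0,0],[0,0,1,0,0,0]]
  ]
}}

```text
time_s: 14.05
eef_pos: [495.2, 173.6, 46.5]
ee_rot: [-178.7, 0.5, 78.8]
contact_force: [-5.6, -1.2, 11.3]
width: 0.1
```

The key is home: it stopped at 46.5 mm at 11 N. I'll lift and move to above the talk bar.

{"method": "jog_arm", "body": {
  "targets": [
    [[0,0,-5,0,0,0],[0,0,-15,0,0,0],[0,0,-15,0,0,0],[4,-16,0,0,0,0],[4,-16,0,0,0,0],[4,-16,0,0,0,0],[3,-15,0,0,0,0],[0,0,0,0,0,0],[0,0,0,0,0,0],[0,0,0,0,0,0]]
  ]
}}

```text
time_s: 15.3
eef_pos: [431.3, 203.0, 83.8]
ee_rot: [-178.6, 0.5, 78.9]
contact_force: [0.4, -0.9, -0.4]
width: -0.1
```

```bash
python3 - <<'E'
from h import *
s=get_state(); print(s['eef_pos'],s['ee_rot'],s['contact_force'])
y=np.radians(s['ee_rot'][2]); d=np.array([437.5,203])-s['eef_pos'][:2]
print(d@[np.cos(y),np.sin(y)],d@[np.sin(y),-np.cos(y)])
im,_=shot('scene'); cv2.imwrite('pics/s6.png',cv2.resize(im[150:220,275:370],None,fx=7,fy=7,interpolation=cv2.INTER_CUBIC))
E
```

```text
[431.29666472 202.98063326  83.79359063] [-178.61100197    0.45836758   78.85872733] [ 0.3897838  -0.92322005 -0.38085212]
1.2176646891833702 6.082683320324493
```

View pics/s6.png

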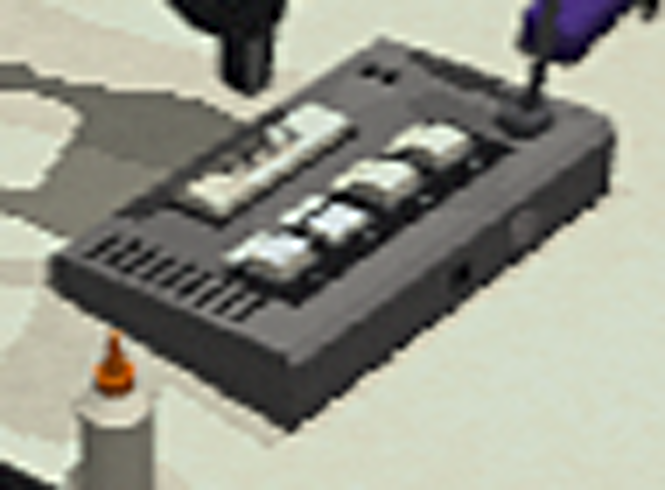

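Key 3, at about (335,220) in the crop, sits visibly lower than its neighbours. The station hasn't shifted. The tip is above the talk bar, so I'll descend.

{"method": "jog_arm", "body": {
  "targets": [
    [[1,6,0,0,0,0],[0,0,10,0,0,0],[0,0,10,0,0,0],[0,0,8,0,0,0],[0,0,4,0,0,0],[0,0,2,0,0,0],[0,0,2,0,0,0],[0,0,2,0,0,0],[0,0,1,0,0,0],[0,0,1,0,0,0]]
  ]
}}

```text
time_s: 16.6
eef_pos: [437.5, 202.1, 41.1]
ee_rot: [-178.6, 0.5, 78.8]
contact_force: [-1.4, -0.9, 2.6]
width: -0.1
```

{"method": "jog_arm", "body": {
  "targets": [
    [[0,0,1,0,0,0],[0,0,1,0,0,0],[0,0,1,0,0,0],[0,0,1,0,0,0],[0,0,1,0,0,0],[0,0,1,0,0,0],[0,0,1,0,0,0],[0,0,1,0,0,0],[0,0,1,0,0,0],[0,0,1,0,0,0]]
  ]
}}

```text
time_s: 17.85
eef_pos: [438.1, 202.1, 37.7]
ee_rot: [-178.5, 0.6, 78.9]
contact_force: [-4.8, -2.0, 13.6]
width: 0.1
```

```bash
python3 - <<'E'
from h import *
for i in range(6): im,_=shot('scene')
s=get_state(); print(s['time_s'],s['eef_pos'],s['contact_force'])
cv2.imwrite('pics/s7.png',im[130:350,140:430].repeat(2,0).repeat(2,1))
E
```

```text
18.15 [438.13115133 202.08110198  37.70897238] [-4.91532935 -2.06016252 14.06861457]
```

View pics/s7.png

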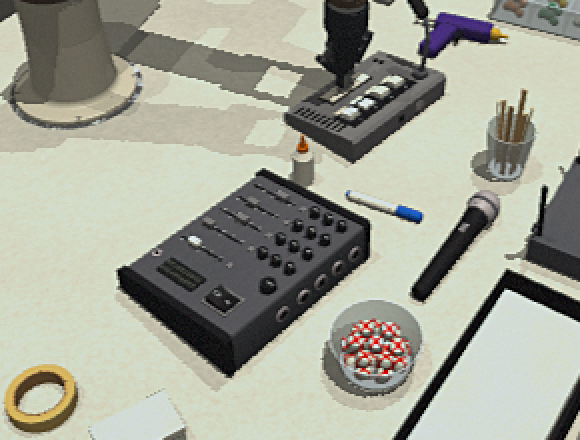

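The fingers hold the talk bar down at a steady 14 N, at about (345,85) in this picture. The rocker, at about (222,298), is on, and nothing else has moved. I'll hand in.

```bash
python3 -c "
from plant import *
print(finish_job())"
```

```text
the job is handed in; nothing more can be done
None
```

I switched the mixer on, pressed the third zone key home, and handed the job in at about 18 s with the fingers still holding the talk bar down.

| Step | Stopped at | Force (vertical) | Check |
|---|---|---|---|
| Power rocker | z 75.1 mm, the expected "on" height | 14 N | Before/after picture shows it flipped, mixer not moved |
| Third zone key | z 46.5 mm | 11 N | Picture after release shows it lower than the other three |
| Talk bar | z 37.7 mm | 14 N, steady over 0.3 s of holding | Held at hand-in |

The last picture showed no visible change in the mixer, the station or the other objects in view. The picture did not cover all of the card box. No check failed, but the joint values can't be read, so "fully down" is inferred from the stop heights, forces and pictures. The two-camera rays for the rocker missed each other by 7 mm, so I aimed using the mixer's outline instead; the close-up picture led to a 5 mm sideways correction.

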